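Turn the vial carousel past the label reader

ROBOT

A 6-joint arm with a two-finger parallel gripper is mounted at the origin on the work surface. World frame = base frame: x ahead of the robot, y to its left, z up, the work surface at z = 0. Lengths are in mm, angles in degrees, forces in N, time in s.
With the tool pointing down it reaches from about 350 to 850 mm from the base axis. Payload 8.1 kg.
Tool frame: the origin (TCP) lies between the finger pads; the fingertips stand 22 mm ahead of it and the grasp point (between the pads) lies 3 mm ahead of it (r.nose_length is the z of the fingertips in the tool frame, in mm); z points along the fingers, x is the direction in which the jaws open and shut, and the axes are right-handed (so a half turn about z gives the same grasp; the last joint's range is limited). The gripper opens to 85 mm and grips with 20 to 120 N. Pads are 22 mm wide; open, the fingers measure 114 mm over their backs; the gripper's body (76 mm by 85 mm) begins 54 mm behind the grasp point. The pads swing forward as they close: fully open they stand 13 mm farther back than shut.
Start: joints at [-82.128, 7.471, 85.268, -0, 87.261, -4.893], TCP at [132.597, -585.17, 253.292] pointing down, gripper open.
Joint ranges: [-169.43, 169.43], [-51.17, 129.36], [1.28, 143.12], [-76.62, 256.62], [0, 156.53], [-152.29, 152.29]. Speed limits (degrees/s): [136.94, 136.94, 159.86, 180, 180, 180].

INTERFACE

Orientations are given as [roll, pitch, yaw] about the fixed x, y, z axes, in that order (R = Rz(yaw) Ry(pitch) Rx(roll)).
In Python, from bench import r gives the robot as it stands.
- The arm moves only by the shell command python3 -m jog 'ROWS' [FORCE]. ROWS is JSON, a list of rows, each a list of 5 numbers: the shift along the tool's x, y, z in m, then the turn about the tool's z in degrees, then the opening in per cent of the stroke, from 0 (shut) to 100 (fully open). A call has 1 to 8 rows; each row is the pose to reach, as a shift and turn from the pose measured when the call began, along the tool's axes at that moment; what a row does not reach only later rows make up. A row lasts 1/10 s, in which the tool goes at most 50 mm and 8.59 degrees, less where a joint would pass 70% of its speed; a pose out of reach is approached as far as the arm can. A call with a gripper value outside its range is refused whole. The fingers move at their own pace and stop on an object; FORCE is the grip in N (left out, the last holds). Time passes only in rows, so rows that repeat a pose let the fingers close. It gives the time, the measured TCP pose, the force and the opening at its end, in the units of the state.
- r.sense(): the state, without advancing time (a new reading comes with each control period).
- r.snapshot(name): name is "scene" or "top" or "wrist"; returns a dict with "image" (384x512x3 uint8, red, green, blue), "K" (3x3 intrinsics, pixels), "T" (4x4, takes a point from camera to world coordinates); the wrist camera has in their place "tool_from_camera" (4x4, takes a point from camera to tool coordinates, whose origin is the TCP and whose axes are the tool frame's). Camera axes: x right, y down, z forward; pixel columns grow to the right and rows downward; lengths in mm; the calibration is good to about 2 mm. The wrist camera is an equidistant fisheye: a pixel r from the principal point sees the ray r / f radians off the axis. A picture is of the moment at which its call begins: read the wrist's pose just before it. There is no depth.
- r.hand_in(): hands the job in, once; it reports no verdict.
Trained networks look in a picture, given as the dict that the camera call returned (one of the last four; its "shot" number tells which), for a name from the list of things; names that differ only in an ending like _2 or _b are one class to them, and where a whole thing is asked for, a point or a joint stands for the part that bears it (a point fixed in the world has none). Each returns a list of dicts, best first, with "conf" (0 to 1); they miss things now and then, are a little off and sometimes report something else, mostly with a low value. They report only what shows in the picture. A call takes as long as a camera call.
- r.search_frame(picture, label): "bbox" ([left, top, right, bottom] in pixels, round what is visible of it).
- r.pinpoint(picture, label): "uv" ([column, row] in pixels: a listed point, or the origin of a listed thing).
The state is a dict: "time": time; "joint_pos": joint angles; "qd": joint speeds; "joint_efforts": joint torques, N m; "tool_pos": TCP position; "tcp_rot": TCP orientation; "ft_force": force on the tool from outside, world axes, zero at the start; "wrist_torque": the same for the moment, N m; "finger_gap": finger opening in mm.
Only numpy, scipy, OpenCV 4.12 (cv2) and the standard library are available. Lean on these libraries where they do the work, as an engineer would, in place of code of your own. Each camera call takes 0.05 s, during which the arm holds its last target. There are 200 camera calls.

TASK

Give the carousel that carries the purple-capped vials one full turn anticlockwise, seen from above, by its upright black handle, so that every vial passes the label reader. Stop with the handle back beside the red pointer, then let go. Leave the carousel with the orange-capped vials alone.

Things in the scene. Friction and masses are not known exactly. Their poses are not given: they have to be found in the camera images.
- purple_stand: Fixed grey round foot (250 mm diameter, 30 mm high) of the purple-vial carousel. Its origin lies on the wheel's vertical turning axis, at bench height. Its x axis points to the red pointer (a 12 mm wide, 22 mm long block on the foot's rim, 106 to 128 mm from the axis, top 52 mm above the bench). Its -x side carries the black label reader: 30 x 50 mm, 115 to 145 mm from the axis, top 76 mm above the bench.
- purple_wheel (a joint): Angle of the white wheel (208 mm diameter, top face 50 mm above the bench) that carries 23 purple-capped vials (caps' tops 80 mm above the bench) and the handle. 0 at the start, with the handle at the red pointer; grows anticlockwise seen from above; one full turn anticlockwise is 6.283. The wheel turns freely past a full turn either way, needs about 1 to 2 N at the handle and stays where it is left.
- purple_handle (a point): Centre of the top of the upright black handle on the purple-vial wheel: a round sleeve 20 mm in diameter, 80 mm tall (from 56 to 136 mm above the bench), 70 mm from the turning axis. The sleeve spins freely on its own pin, so a gripper that holds it from above can keep its own heading all the way round. Only its upper 50 mm stands clear above the vials and the reader.
- orange_handle (a point): The same point on the handle of the second, equally built carousel, whose vials have orange caps. To be left alone.

How it is judged (in metres and radians):
On the way:
1. the purple-vial wheel has gone half a turn anticlockwise (value of joint purple_wheel above 3.1416 rad).
At the end, for the whole second after the job is handed in: The purple-vial wheel stands still one full turn anticlockwise from its start, its handle at the red pointer within 12 degrees (about 15 mm at the handle), and the orange carousel's handle is within 15 mm of where it was (value of joint purple_wheel between 6.0732 and 6.4932 rad and velocity of joint purple_wheel between -0.05 and 0.05 rad/s and distance of orange_handle from where it was at the start of the episode below 0.015 m); the robot touches nothing.
It fails at once if the orange-vial carousel is turned (its handle moves more than 15 mm) (distance of orange_handle from where it was at the start of the episode above 0.015 m).
It also fails if it takes over 45 s, if anything falls off the work surface, if the arm or the gripper's body presses on something with over 40 N, if the wrist force passes 120 N, or if a joint passes its speed limit or range.

## Working session

There is one attempt and no reset: what is moved stays moved. The work goes in short steps, Python scripts to look and compute and a shell command to move; the robot and the scene stay as the last step left them, time stands still between calls to the robot, and variables do not carry over. Pictures are saved under pics/ and viewed, about 8 in all and at most 12, crops included, and the job is handed in when it is done.

```bash
mkdir -p pics
cat > h.py <<'E'
import numpy as np, cv2
from bench import r
def ray(p,uv):
    d=np.linalg.inv(p["K"])@[uv[0],uv[1],1]; d=p["T"][:3,:3]@d; return np.array(p["T"])[:3,3],d/np.linalg.norm(d)
def tri(rs):
    A=sum(np.eye(3)-np.outer(d,d) for o,d in rs); b=sum((np.eye(3)-np.outer(d,d))@o for o,d in rs); return np.linalg.solve(A,b)
def save(p,n): cv2.imwrite(f"pics/{n}.png",p["image"][:,:,::-1])
E
python3 - <<'E'
from h import *
s=r.sense(); print(s)
P={}
for n in("scene","top"):
    p=r.snapshot(n); P[n]=p; p["T"]=np.array(p["T"]); save(p,n+"0")
    for l in("purple_stand","purple_handle","orange_handle"):
        print(n,l,[(np.round(q["uv"]),round(q["conf"],2)) for q in r.pinpoint(p,l)][:3])
        for q in r.pinpoint(p,l)[:2]:
            o,d=ray(p,q["uv"]); z=0 if l=="purple_stand" else 136
            print("   at z",z,np.round(o+d*(z-o[2])/d[2]))
cv2.imwrite("pics/both.png",np.vstack([P["scene"]["image"],P["top"]["image"]])[:,:,::-1][:, :])
im=np.hstack([P["scene"]["image"],P["top"]["image"]])[:,:,::-1]
cv2.imwrite("pics/both.png",cv2.resize(im,(800,300)))
E
```

```text
{'time': 0.0, 'joint_pos': array([-8.21265913e+01,  7.51744166e+00,  8.53308767e+01, -5.03608404e-04,
        8.72627460e+01, -4.89273512e+00]), 'qd': array([ 0.03075898, -0.10895015,  0.03796636, -0.0244676 ,  0.01023163,
        0.0025851 ]), 'joint_efforts': array([-1.82962889e-03, -5.69400001e+01, -5.00547159e+01, -5.72093431e-04,
        1.43607278e-02,  1.17686452e-05]), 'tool_pos': array([ 132.53258231, -584.63573113,  252.20477525]), 'tcp_rot': array([-1.79991028e+02,  1.10702546e-01, -7.72338230e+01]), 'ft_force': array([-0.49755562, -0.14138044,  0.13774846]), 'wrist_torque': array([-0.00937928, -0.03321866,  0.00553321]), 'finger_gap': 85.09204587003363}
scene purple_stand [(array([146., 240.]), 0.87)]
   at z 0 [ 575. -178.   -0.]
scene purple_handle [(array([ 86., 179.]), 0.71)]
   at z 136 [ 574. -258.  136.]
scene orange_handle [(array([375., 156.]), 0.89)]
   at z 136 [458. 241. 136.]
top purple_stand [(array([342., 188.]), 0.85)]
   at z 0 [ 565. -186.    0.]
top purple_handle [(array([396., 170.]), 0.9)]
   at z 136 [ 586. -250.  136.]
top orange_handle [(array([122., 245.]), 0.92)]
   at z 136 [447. 231. 136.]
```

View pics/both.png

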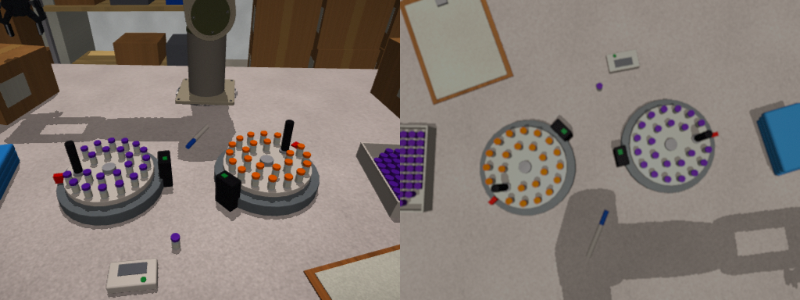

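The scene view (left) shows the purple carousel at about (114,187) and the orange one at (267,165). In the top view (right) purple is at (670,145), with its handle at (707,133) beside the red pointer. The network points agree with this. I'll go above the handle, turning the tool to yaw 0.

```bash
python3 -m jog '[[-0.224,-0.509,0,-77,100],[-0.224,-0.509,0,-77,100],[-0.224,-0.509,0,-77,100],[-0.224,-0.509,0,-77,100],[-0.224,-0.509,0,-77,100],[-0.224,-0.509,0,-77,100],[-0.224,-0.509,0,-77,100],[-0.224,-0.509,0,-77,100]]' 30
```

```text
time: 1.5
tool_pos: [455.5, -345.7, 253.6]
tcp_rot: [180.0, -0.0, -8.1]
ft_force: [0.2, -1.0, 0.4]
finger_gap: 85.3
```

```bash
python3 -m jog '[[0.098,-0.125,0,-8,100],[0.098,-0.125,0,-8,100],[0.098,-0.125,0,-8,100],[0.098,-0.125,0,-8,100],[0.098,-0.125,0,-8,100],[0.098,-0.125,0,-8,100]]'
cat >> h.py <<'E'
from scipy.spatial.transform import Rotation as Ro
def wray(p,s,uv):
    K=np.array(p["K"]); v=np.array([(uv[0]-K[0,2])/K[0,0],(uv[1]-K[1,2])/K[1,1]]); t=np.linalg.norm(v)
    d=np.r_[v/max(t,1e-9)*np.sin(t),np.cos(t)]; C=np.array(p["tool_from_camera"])
    R=Ro.from_euler("xyz",s["tcp_rot"],degrees=True).as_matrix()
    return R@C[:3,3]+s["tool_pos"], R@C[:3,:3]@d
E
python3 - <<'E'
from h import *
print(r.nose_length)
rs={"purple_handle":[],"purple_stand":[]}
for n in("scene","top","wrist"):
    s=r.sense(); p=r.snapshot(n); 
    if n=="wrist": save(p,"w1"); print(np.round(p["tool_from_camera"],2), p["K"][0])
    else: p["T"]=np.array(p["T"])
    for l in rs:
        q=r.pinpoint(p,l); 
        if not q: print(n,l,"none"); continue
        q=q[0]; o,d=wray(p,s,q["uv"]) if n=="wrist" else ray(p,q["uv"])
        z=0 if l=="purple_stand" else 136
        print(n,l,np.round(q["uv"]),round(q["conf"],2),np.round(o+d*(z-o[2])/d[2]))
        rs[l].append((o,d))
for l in rs:
    if len(rs[l])>1: print(l,np.round(tri(rs[l]),1))
print(s["tool_pos"],s["tcp_rot"])
E
```

```text
time: 2.1
tool_pos: [569.7, -236.4, 253.5]
tcp_rot: [179.9, 0.0, -0.1]
ft_force: [-0.2, 0.2, -1.0]
finger_gap: 85.5
22.0
scene purple_handle [ 88. 181.] 0.59 [ 582. -250.  136.]
scene purple_stand [145. 241.] 0.78 [ 577. -178.    0.]
top purple_handle [395. 171.] 0.87 [ 583. -248.  136.]
top purple_stand [340. 187.] 0.63 [ 568. -182.    0.]
[[   1.      0.      0.      0.49]
 [  -0.      0.95    0.3   -77.59]
 [  -0.     -0.3     0.95 -119.91]
 [   0.      0.      0.      1.  ]] [297.31863964   0.         256.80716402]
wrist purple_handle [273. 210.] 0.88 [ 584. -246.  136.]
wrist purple_stand [256. 125.] 0.59 [ 569. -182.    0.]
purple_handle [ 584.  -247.4  137. ]
purple_stand [ 569.  -182.9   -7.6]
[ 569.56471708 -236.87488399  253.81812071] [ 1.79956487e+02 -4.00806054e-02 -2.29095673e-01]
```

View pics/w1.png

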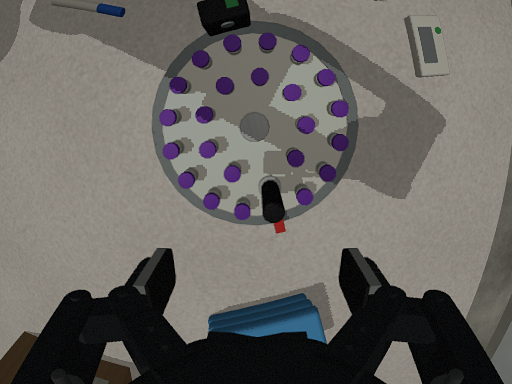

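The wrist view shows the purple wheel with its hub at (255,126), the handle top at (273,210) and the red pointer at (280,227). Triangulation puts the handle top at (584,-247,137) and the axis near (568.5,-180.5). Next I'll centre over the handle, go down, and close.

```bash
python3 -m jog '[[0.0145,0.0105,0,0,60],[0.0145,0.0105,0.04,0,60],[0.0145,0.0105,0.08,0,60],[0.0145,0.0105,0.11,0,60],[0.0145,0.0105,0.14,0,60],[0.0145,0.0105,0.14,0,60]]' 30 && python3 -m jog '[[0,0,0,0,0],[0,0,0,0,0],[0,0,0,0,0],[0,0,0,0,0],[0,0,0,0,0],[0,0,0,0,0],[0,0,0,0,0],[0,0,0,0,0]]' 30
python3 - <<'E'
from h import *
p=r.snapshot("wrist"); save(p,"w2"); print(r.sense()["ft_force"],r.sense()["tool_pos"])
E
```

```text
time: 3.15
tool_pos: [581.1, -245.3, 108.1]
tcp_rot: [-179.8, 0.4, -0.2]
ft_force: [-0.3, 0.7, -0.3]
finger_gap: 51.4
time: 3.95
tool_pos: [582.0, -245.8, 109.8]
tcp_rot: [-179.9, 0.3, -0.2]
ft_force: [-0.8, 0.9, 6.5]
finger_gap: 19.0
[-0.48049042  1.06968893  5.87412619] [ 582.02619389 -245.78096784  109.83253247]
```

View pics/w2.png

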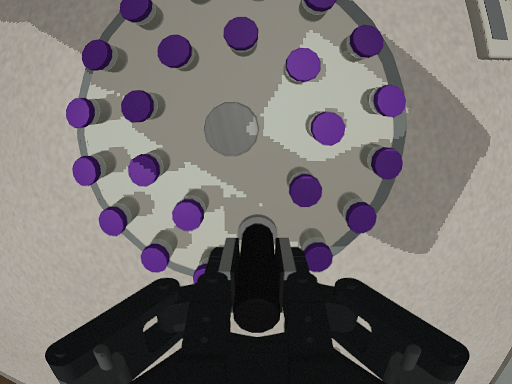

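The wrist view shows the jaws closed on the handle at (258,290), with the hub at (231,129) and the fingers clear of the caps. The gap is 19 mm. I'll start turning along a 70 mm circle.

```bash
cat > nxt.py <<'E'
import sys
from h import *
cx,cy=float(sys.argv[1]),float(sys.argv[2]); step=float(sys.argv[3]); end=float(sys.argv[4])
s=r.sense(); t=s["tool_pos"]; a=np.degrees(np.arctan2(t[1]-cy,t[0]-cx))
while a<end-step*8-200: a+=360
R=Ro.from_euler("xyz",s["tcp_rot"],degrees=True).as_matrix()
print("ang",round(a,1),"rad",np.hypot(t[1]-cy,t[0]-cx).round(1),"F",s["ft_force"].round(1),"z",t[2].round(1),"gap",round(s["finger_gap"],1))
for k in range(1,9):
    b=np.radians(min(a+k*step,end)); g=np.array([cx+70*np.cos(b),cy+70*np.sin(b),112])
    print(np.round(R.T@(g-t)/1000,3).tolist())
E
python3 nxt.py 567.4 -177.3 7.5 -18
```

```text
ang -77.9 rad 70.0 F [-0.5  1.1  5.9] z 109.8 gap 19.1
[0.009, -0.003, -0.002]
[0.017, -0.006, -0.002]
[0.025, -0.011, -0.002]
[0.032, -0.017, -0.002]
[0.039, -0.023, -0.002]
[0.044, -0.031, -0.002]
[0.048, -0.039, -0.002]
[0.052, -0.047, -0.002]
```

```bash
python3 -m jog '[[0.009,-0.003,-0.002,0,0],[0.017,-0.006,-0.002,0,0],[0.025,-0.011,-0.002,0,0],[0.032,-0.017,-0.002,0,0],[0.039,-0.023,-0.002,0,0],[0.044,-0.031,-0.002,0,0],[0.048,-0.039,-0.002,0,0],[0.052,-0.047,-0.002,0,0]]' 30; python3 nxt.py 567.4 -177.3 7.5 42
```

```text
time: 4.8
tool_pos: [634.1, -197.8, 110.1]
tcp_rot: [-179.8, 0.4, -0.2]
ft_force: [0.0, -1.9, -13.9]
finger_gap: 18.9
ang -17.1 rad 69.8 F [  0.   -1.9 -13.9] z 110.1 gap 18.9
[0.002, -0.009, -0.002]
[0.003, -0.018, -0.002]
[0.003, -0.027, -0.002]
[0.001, -0.036, -0.002]
[-0.001, -0.045, -0.002]
[-0.005, -0.053, -0.002]
[-0.01, -0.061, -0.002]
[-0.015, -0.067, -0.002]
```

```bash
sed -i 's/,112\])/,109.5])/' nxt.py; python3 -m jog '[[0.002,-0.009,0,0,0],[0.003,-0.018,0,0,0],[0.003,-0.027,0,0,0],[0.001,-0.036,0,0,0],[-0.001,-0.045,0,0,0],[-0.005,-0.053,0,0,0],[-0.01,-0.061,0,0,0],[-0.015,-0.067,0,0,0]]' 30; python3 nxt.py 567.4 -177.3 7.5 102
```

```text
time: 5.6
tool_pos: [618.6, -129.9, 110.1]
tcp_rot: [-179.8, 0.4, -0.2]
ft_force: [-0.1, -2.9, -13.3]
finger_gap: 19.3
ang 42.8 rad 69.8 F [ -0.1  -2.9 -13.3] z 110.1 gap 19.3
[-0.007, -0.006, 0.001]
[-0.014, -0.012, 0.001]
[-0.022, -0.016, 0.001]
[-0.031, -0.019, 0.001]
[-0.039, -0.021, 0.001]
[-0.049, -0.022, 0.001]
[-0.058, -0.022, 0.001]
[-0.066, -0.021, 0.001]
```

```bash
python3 -m jog '[[-0.007,-0.006,0.001,0,0],[-0.014,-0.012,0.001,0,0],[-0.022,-0.016,0.001,0,0],[-0.031,-0.019,0.001,0,0],[-0.039,-0.021,0.001,0,0],[-0.049,-0.022,0.001,0,0],[-0.058,-0.022,0.001,0,0],[-0.066,-0.021,0.001,0,0]]' 30; python3 nxt.py 567.4 -177.3 7.5 162
```

```text
time: 6.4
tool_pos: [552.1, -108.8, 110.0]
tcp_rot: [-179.8, 0.4, -0.2]
ft_force: [1.7, -3.3, -6.0]
finger_gap: 19.2
ang 102.6 rad 70.1 F [ 1.7 -3.3 -6. ] z 110.0 gap 19.2
[-0.009, 0.003, 0.001]
[-0.017, 0.006, 0.001]
[-0.025, 0.011, 0.001]
[-0.032, 0.017, 0.001]
[-0.038, 0.024, 0.001]
[-0.044, 0.031, 0.001]
[-0.048, 0.039, 0.001]
[-0.051, 0.047, 0.001]
```

```bash
python3 -m jog '[[-0.009,0.003,0.001,0,0],[-0.017,0.006,0.001,0,0],[-0.025,0.011,0.001,0,0],[-0.032,0.017,0.001,0,0],[-0.038,0.024,0.001,0,0],[-0.044,0.031,0.001,0,0],[-0.048,0.039,0.001,0,0],[-0.051,0.047,0.001,0,0]]' 30; python3 nxt.py 567.4 -177.3 7.5 222
python3 - <<'E'
from h import *
p=r.snapshot("wrist"); save(p,"w3")
E
```

```text
time: 7.2
tool_pos: [500.4, -156.5, 109.8]
tcp_rot: [-179.8, 0.4, -0.2]
ft_force: [-4.7, 3.4, 7.1]
finger_gap: 19.6
ang 162.7 rad 70.2 F [-4.7  3.4  7.1] z 109.8 gap 19.6
[-0.002, 0.009, 0.0]
[-0.003, 0.018, 0.0]
[-0.003, 0.027, 0.0]
[-0.001, 0.036, 0.0]
[0.001, 0.045, 0.0]
[0.005, 0.053, 0.0]
[0.01, 0.061, -0.0]
[0.015, 0.068, -0.0]
```

View pics/w3.png

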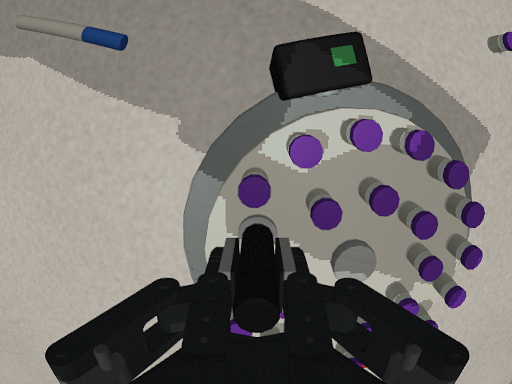

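The handle is still in the jaws at (258,290), the hub is now to its right at (353,262), and the reader at (320,65) is clear. The wheel is following, so I'll carry on.

```bash
python3 -m jog '[[-0.002,0.009,0,0,0],[-0.003,0.018,0,0,0],[-0.003,0.027,0,0,0],[-0.001,0.036,0,0,0],[0.001,0.045,0,0,0],[0.005,0.053,0,0,0],[0.01,0.061,0,0,0],[0.015,0.068,0,0,0]]' 30; python3 nxt.py 567.4 -177.3 7.5 282
```

```text
time: 8.05
tool_pos: [516.1, -225.9, 109.9]
tcp_rot: [-179.8, 0.3, -0.2]
ft_force: [8.5, 9.9, 1.1]
finger_gap: 19.3
ang 223.4 rad 70.6 F [8.5 9.9 1.1] z 109.9 gap 19.3
[0.007, 0.006, 0.0]
[0.015, 0.011, 0.0]
[0.023, 0.015, 0.0]
[0.031, 0.018, 0.0]
[0.04, 0.02, 0.0]
[0.049, 0.021, 0.0]
[0.059, 0.021, -0.0]
[0.066, 0.02, -0.0]
```

```bash
python3 -m jog '[[0.008,0.005,0,0,0],[0.016,0.01,0,0,0],[0.024,0.014,0,0,0],[0.032,0.017,0,0,0],[0.041,0.019,0,0,0],[0.05,0.02,0,0,0],[0.059,0.02,0,0,0],[0.066,0.02,0,0,0]]' 30; python3 nxt.py 567.4 -177.3 7.5 282
python3 - <<'E'
from h import *
p=r.snapshot("wrist"); save(p,"w4")
E
```

```text
time: 8.85
tool_pos: [583.1, -245.6, 109.8]
tcp_rot: [-179.8, 0.3, -0.2]
ft_force: [-1.4, 3.7, 8.2]
finger_gap: 19.1
ang 283.0 rad 70.1 F [-1.4  3.7  8.2] z 109.8 gap 19.1
[-0.001, 0.0, 0.0]
[-0.001, 0.0, 0.0]
[-0.001, 0.0, 0.0]
[-0.001, 0.0, 0.0]
[-0.001, 0.0, 0.0]
[-0.001, 0.0, 0.0]
[-0.001, 0.0, 0.0]
[-0.001, 0.0, 0.0]
```

View pics/w4.png

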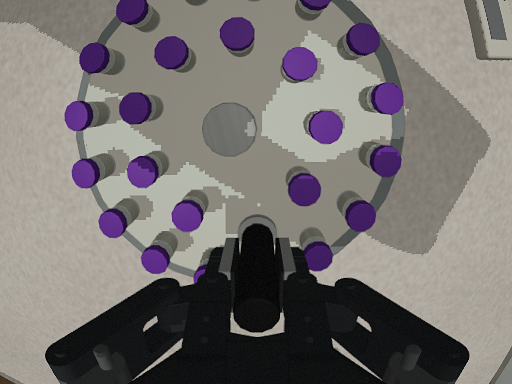

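The picture matches the one from before the turn to within a few pixels, with the hub at (229,129), so the turn is complete. I'll settle, open the jaws and lift straight up.

```bash
python3 -m jog '[[0,0,0,0,0],[0,0,0,0,0],[0,0,0,0,60],[0,0,0,0,60],[0,0,0,0,60],[0,0,0,0,60],[0,0,0,0,60],[0,0,0,0,60]]' && python3 -m jog '[[0,0,-0.02,0,60],[0,0,-0.05,0,60],[0,0,-0.09,0,60],[0,0,-0.13,0,60],[-0.012,-0.01,-0.145,0,100],[-0.012,-0.01,-0.145,0,100],[-0.012,-0.01,-0.145,0,100],[-0.012,-0.01,-0.145,0,100]]'
python3 - <<'E'
from h import *
for n in("top","wrist"):
    s=r.sense(); p=r.snapshot(n); save(p,n+"5")
    if n=="top": p["T"]=np.array(p["T"])
    for l in("purple_handle","orange_handle"):
        q=r.pinpoint(p,l)
        if q:
            o,d=wray(p,s,q[0]["uv"]) if n=="wrist" else ray(p,q[0]["uv"]); print(n,l,q[0]["conf"],np.round(q[0]["uv"]),np.round(o+d*(136-o[2])/d[2]))
print(s["tool_pos"],s["ft_force"])
E
```

```text
time: 9.7
tool_pos: [583.9, -245.2, 109.7]
tcp_rot: [-179.7, 0.2, -0.2]
ft_force: [0.1, -0.0, 0.0]
finger_gap: 51.0
time: 10.5
tool_pos: [572.0, -235.6, 252.9]
tcp_rot: [-179.7, 0.4, -0.2]
ft_force: [-0.7, 0.1, -0.5]
finger_gap: 85.5
top purple_handle 0.82 [396. 167.] [ 590. -252.  136.]
top orange_handle 0.8 [122. 243.] [451. 232. 136.]
wrist purple_handle 0.83 [272. 213.] [ 585. -246.  136.]
wrist orange_handle 0.19 [272. 215.] [ 585. -248.  136.]
[ 572.04373067 -235.68212072  252.9754659 ] [ 0.55100718  0.16947485 -0.24934314]
```

View pics/wrist5.png

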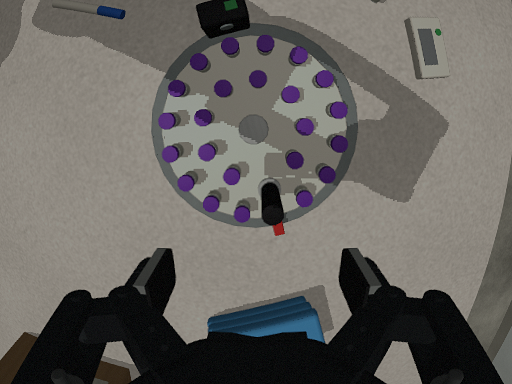

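The handle, at (272,213), is back beside the red pointer at (278,229), and the gripper is clear. I'm handing in.

```bash
python3 -c "
from bench import r
print(r.hand_in())"
```

```text
the job is handed in; nothing more can be done
None
```

I gripped the purple carousel's handle from above and took it one full turn anticlockwise. I stopped it beside the red pointer, let go and lifted clear, then handed in at about 10.6 s.

**Purple handle:** the wrist camera put it at (585, -246) after the turn, against (584, -246) before. Its picture shows the handle back at the pointer with the gripper open and clear. The fixed top camera's estimate was 7 to 8 mm from its reading just before the grasp. That is larger than the wrist camera's difference but within the 15 mm allowed.

**Orange carousel:** I never went near it. The top camera's estimate of its handle shifted about 4 mm, which is within the network's scatter.

**Forces:** every reading, taken at the end of each move, was about 15 N or less, and close to zero after release.

**Not measured:** I had no direct reading of the wheel's angle or speed. The full turn rests on the tool's measured path, the handle staying in the jaws throughout, and the pictures. `hand_in` gave no verdict.

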